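# Zero a rolling mill and open it a quarter turn

## Task

Set the jeweller's rolling mill for its next pass: turn the T-bar screw on top clockwise until the rolls meet and the screw comes up firm, hand-tight but not forced, then back it off a quarter turn and let go. Leave the brass strip on the feed table and the other things on the bench as they lie.

Things in the scene. Friction and masses are not known exactly. Their poses are not given: they have to be found in the camera images.
- t_bar (a point): Centre of the steel T-bar on top of the mill's screw: level, 97 mm long, 14 mm wide (round 19 mm ends), 18 mm high, on a 12 mm stem, 25 mm of it free below. x runs along the bar, z is the screw's axis. Clockwise from above closes the rolls, 6 mm per turn, the bar going down too; they meet after 0.2 to 0.55 turn, at no fixed bar angle. Turns freely at 0.05 N m and stays; let go when tight, it springs back a little.
- mill: Rolling mill, dark painted frame bolted down, on a wooden riser 150 x 200 x 50 mm. Origin: centre of the riser's underside, on the screw's axis; -x is the feed side, y runs along the rolls. The bridge (76 mm in x by 140 mm in y) has its top at 234 mm, a brass bush on it at 242 mm; T-bar centre at 276.5 mm when the rolls touch. Crank on the -y side, up to 170 mm high.
- upper_nip (a point): Lowest line of the upper steel roll (46 mm in diameter, 90 mm long), at mid-length. It goes up and down with the screw: 1 mm per 60 degrees of the bar. Once the rolls touch it stops; frame and bearings then give a little, the torque on the bar rising by 0.2 N m for each 0.1 rad (hand-tight: 0.2 to 0.6 N m). T-bar centre 133.5 mm above it, less 0.1 mm for each 0.2 N m of tightness.
- lower_nip (a point): Top line of the lower roll at mid-length, 143 mm above the bench, fixed to the mill. Its height difference to upper_nip is the gap between the rolls: 0 when they meet, 1.5 mm a quarter turn open.
- brass_strip: Loose brass strip 56 x 18 x 4 mm lying on the feed table in front of the rolls, 142 mm above the bench; leave it. Origin: centre of its underside.
- pliers: Pliers lying left of the mill, 140 mm long, 12 mm high; leave them.
- bench_block: Steel bench block 80 x 80 x 20 mm, right of the mill; leave it.
- stone_dish: Small white dish, 68 mm wide, 24 mm high, behind the mill; leave it.
- hammer: Hammer lying at one side of the bench, 240 mm long, 26 mm high; leave it.
- flat_file: Flat file with wooden handle, 240 mm long, 20 mm high, at one side of the bench; leave it.
- spray_bottle: Spray bottle, 52 mm wide, 170 mm high, back left; leave it.

How it is judged (in metres and radians):
On the way, in this order (a step that is already met when the one before it is completed fails the run):
1. the rolls meet and the screw is hand-tight on them (0.2 N m or more) (z of upper_nip in the frame of lower_nip below 0.0002 m and z of t_bar in the frame of upper_nip below 0.13343 m), for 0.2 s.
2. the screw is backed off about a quarter turn (z of upper_nip in the frame of lower_nip between 0.00095 and 0.0019 m), for 0.2 s.
At the end, for the whole second after the job is handed in: The rolls stand open by a quarter turn from where they met: gap 0.95 to 1.9 mm (57 to 114 degrees of the bar), the bar let go, the brass strip still on the feed table (all of step 2 and z of brass_strip in the frame of mill above 0.138 m); the robot touches nothing.
It fails at once if the screw is forced far beyond hand-tight (over about 0.65 N m) (z of t_bar in the frame of upper_nip below 0.13321 m).
It fails at once if a thing that should stay was shifted by more than 15 mm (distance of any of brass_strip, pliers, bench_block, stone_dish, hammer, flat_file, spray_bottle from where it was at the start of the episode above 0.015 m).
It also fails if it takes over 67 s, if anything falls off the work surface, if the arm or the gripper's body presses on something with over 40 N, if the wrist force passes 120 N, or if a joint passes its speed limit or range.

## Robot

A 7-joint arm with a two-finger parallel gripper is mounted at the origin on the work surface. World frame = base frame: x ahead of the robot, y to its left, z up, the work surface at z = 0. Lengths are in mm, angles in rad, forces in N, time in s.
With the tool pointing down it reaches from about 425 to 825 mm from the base axis. Payload 3.6 kg.
Tool frame: the origin (TCP) lies on the centre line of the jaws, within the pads' length; the fingertips stand 8 mm ahead of it and the grasp point (between the pads) lies 11 mm behind it; z points along the fingers, y is the line along which they close (so a half turn about z gives the same grasp; the last joint's range is limited). The gripper opens to 93 mm and grips with 3 to 60 N. Pads are 15 mm wide; open, the fingers measure 128 mm over their backs; the gripper's body (75 mm by 188 mm) begins 65 mm behind the grasp point.
Start: joints at [1.125, 0.615, -0.013, 1.423, 0.008, 1.103, -0.04], TCP at [264.34, -593.79, 226.64] pointing down, gripper open.
Joint ranges: [-3.12, 3.12], [-0.3, 2.06], [-1.34, 1.32], [0.26, 2.42], [-1.36, 4.5], [0.01, 1.98], [-2.84, 2.84]. Speed limits (rad/s): [2.79, 2.79, 3.14, 3.14, 3.14, 3.14, 3.14].

## Interface

Orientations are given as a 3x3 rotation matrix whose columns are the frame's x, y, z axes.
In Python, from plant import telemetry, imaging, job_done gives the robot as it stands.
- The arm moves only by the shell command python3 -m jog 'ROWS' [FORCE]. ROWS is JSON, a list of rows, each a list of 5 numbers: the shift along the world's x, y, z in m, then the turn about the world's z in rad, then the closure, from 0 (fully open) to 1 (shut). In form: [[x, y, z, spin, grip], ...]. A call has 1 to 20 rows; each row shifts and turns the commanded pose from where the row before left it; what a row does not reach is not made up. A row lasts 1/12 s, in which the tool goes at most 41.7 mm and 7.16 degrees, less where a joint would pass 70% of its speed; a pose out of reach is approached as far as the arm can. A call is refused whole if a number of a shift passes 0.0417 or a number of a turn 0.125, either way. A call with a gripper value outside its range is refused whole. The fingers move at their own pace and stop on an object; FORCE is the grip in N (left out, the last holds). Time passes only in rows, so rows that do not move let the fingers close. It gives the time, the measured TCP pose, the force, the opening and the grip force at its end, in the units of the state.
- telemetry.sense(): the state, without advancing time (a new reading comes with each control period).
- imaging.get_image(name): name is "scene" or "top" or "wrist"; returns a dict with "color" (384x512x3 uint8, red, green, blue), "fx", "fy", "cx", "cy" (pixels), "world_from_camera" (4x4, takes a point from camera to world coordinates). Camera axes: x right, y up, looking along -z (the intrinsics and any distortion apply to the point x, -y, -z); pixel columns grow to the right and rows downward; lengths in mm; the calibration is good to about 2 mm. A picture is of the moment at which its call begins. There is no depth.
- job_done(): hands the job in; it is judged then, once.
Trained networks look in a picture, given as the dict that the camera call returned (one of the last four; its "shot" number tells which), for a name from the list of things; names that differ only in an ending like _2 or _b are one class to them, and where a whole thing is asked for, a point or a joint stands for the part that bears it (a point fixed in the world has none). Each returns a list of dicts, best first, with "conf" (0 to 1); they miss things now and then, are a little off and sometimes report something else, mostly with a low value. They report only what shows in the picture. A call takes as long as a camera call.
- imaging.cut_out(picture, name): "region" (384x512 bool, what is visible of it) and "point" ([row, column] in pixels, amid what is visible of it).
The state is a dict: "t": time; "joint_positions": joint angles; "joint_velocities": joint speeds; "joint_torque": joint torques, N m; "tool_pos": TCP position; "orientation": TCP orientation; "contact_force": force on the tool from outside, world axes, zero at the start; "wrist_torque": the same for the moment, N m; "width": finger opening in mm; "grasp_force": force on a finger pad.
Only numpy, scipy, OpenCV 4.12 (cv2) and the standard library are available. Lean on these libraries where they do the work, as an engineer would, in place of code of your own. Each camera call takes 0.05 s, during which the arm holds its last target. There are 200 camera calls.

## Working session

There is one attempt and no reset: what is moved stays moved. The work goes in short steps, Python scripts to look and compute and a shell command to move; the robot and the scene stay as the last step left them, time stands still between calls to the robot, and variables do not carry over. Pictures are saved under pics/ and viewed, at most 10 in all, crops included, and the job is handed in when it is done.

```bash
mkdir -p pics; ls
cat > h.py <<'E'
import numpy as np, cv2
from plant import telemetry, imaging
def ray(im,r,c):
    T=np.array(im["world_from_camera"]); d=np.array([(c-im["cx"])/im["fx"],-(r-im["cy"])/im["fy"],-1.])
    return T[:3,3],T[:3,:3]@d
def at_z(im,r,c,z):
    o,d=ray(im,r,c); return o+d*(z-o[2])/d[2]
def tri(a,b):
    A=np.zeros((3,3));v=np.zeros(3)
    for o,d in (a,b):
        d=d/np.linalg.norm(d);P=np.eye(3)-np.outer(d,d);A+=P;v+=P@o
    return np.linalg.solve(A,v)
def proj(im,p):
    T=np.linalg.inv(np.array(im["world_from_camera"])); q=T[:3,:3]@p+T[:3,3]
    return im["cy"]-im["fy"]*q[1]/-q[2], im["cx"]+im["fx"]*q[0]/-q[2]
E
python3 - <<'E'
from h import *
ims={n:imaging.get_image(n) for n in("scene","top")}
cv2.imwrite("pics/a.png",np.vstack([ims[n]["color"][:,:,::-1] for n in ims])[:, :])
for n,im in ims.items():
    print(n,[k for k in im],im["fx"],np.round(im["world_from_camera"],2).tolist())
    cv2.imwrite(f"pics/{n}.png",im["color"][:,:,::-1])
    for k in("t_bar","mill"):
        for d in imaging.cut_out(im,k)[:2]:
            m=d["region"];ys,xs=np.nonzero(m);print(n,k,d["conf"],d["point"],m.sum(),ys.min(),ys.max(),xs.min(),xs.max())
            if k=="t_bar":
                P=np.array([at_z(im,r,c,287) for r,c in zip(ys,xs)])[:,:2]
                rect=cv2.minAreaRect(P.astype(np.float32)); print(rect, P.mean(0))
s=telemetry.sense();print(s)
E
```

```text
pics
scene ['color', 'fx', 'fy', 'cx', 'cy', 'world_from_camera', 'shot'] 415.4130178451672 [[-0.57, -0.55, 0.61, 1328.88], [0.82, -0.37, 0.43, 572.54], [-0.01, 0.75, 0.66, 1033.28], [0.0, 0.0, 0.0, 1.0]]
scene t_bar 0.47 [157.0, 213.8] 186 151 162 196 224
((584.496826171875, -91.2892074584961), (34.032196044921875, 91.22750091552734), 58.611732482910156) [583.17427837 -91.71956405]
scene mill 0.77 [203.3, 214.7] 4253 152 248 163 248
top ['color', 'fx', 'fy', 'cx', 'cy', 'world_from_camera', 'shot'] 410.62087144258606 [[-0.01, 1.0, -0.07, 417.21], [-1.0, -0.01, 0.01, -0.4], [0.01, 0.07, 1.0, 1738.61], [0.0, 0.0, 0.0, 1.0]]
top t_bar 0.49 [174.5, 288.0] 67 167 187 277 291
((579.011962890625, -104.62305450439453), (11.646001815795898, 87.23692321777344), 58.04703140258789) [ 581.94964475 -105.35135098]
top t_bar 0.43 [239.5, 134.7] 268 215 270 131 141
((353.6720886230469, 420.6498107910156), (194.12515258789062, 20.026315689086914), 6.9694132804870605) [358.09755067 420.38736876]
top mill 0.9 [183.0, 282.3] 1991 160 210 252 330
{'t': 0.3, 'joint_positions': array([ 1.12552756,  0.615283  , -0.0125629 ,  1.42383964,  0.00809159,
        1.10339767, -0.04036438]), 'joint_velocities': array([ 9.74221355e-04, -2.60341832e-03, -6.54212718e-04, -3.67968734e-03,
        1.76123401e-04,  6.69391878e-05, -2.17630003e-05]), 'joint_torque': array([-8.91042801e-04, -4.58299863e+01,  2.08485704e-01, -1.65656179e+01,
       -6.10088068e-02,  1.70507276e-02,  1.64951680e-04]), 'tool_pos': array([ 264.21080995, -593.60643841,  226.24550973]), 'orientation': array([[ 9.13571184e-01,  4.06678696e-01, -3.61382043e-04],
       [ 4.06678856e-01, -9.13570834e-01,  7.99845423e-04],
       [-4.86800038e-06, -8.77682166e-04, -9.99999615e-01]]), 'contact_force': array([-0.04174269, -0.67490737,  0.25757481]), 'wrist_torque': array([-0.01180776,  0.0345172 ,  0.02242179]), 'grasp_force': 0.0, 'width': 92.99306026333394}
```

View pics/scene.png

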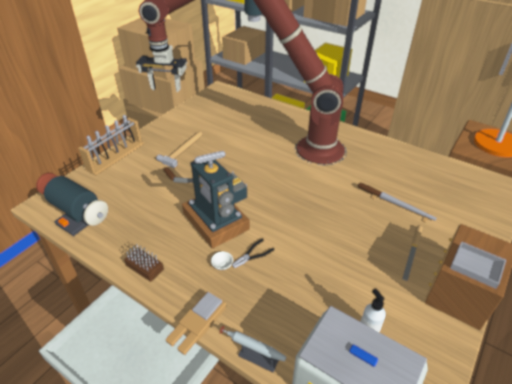

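Run:
```python
import cv2
a=cv2.imread("pics/top.png")[140:230,230:350]
cv2.imwrite("pics/topc.png",cv2.resize(a,None,fx=6,fy=6,interpolation=cv2.INTER_CUBIC))
```

```text
(no output)
```

View pics/topc.png

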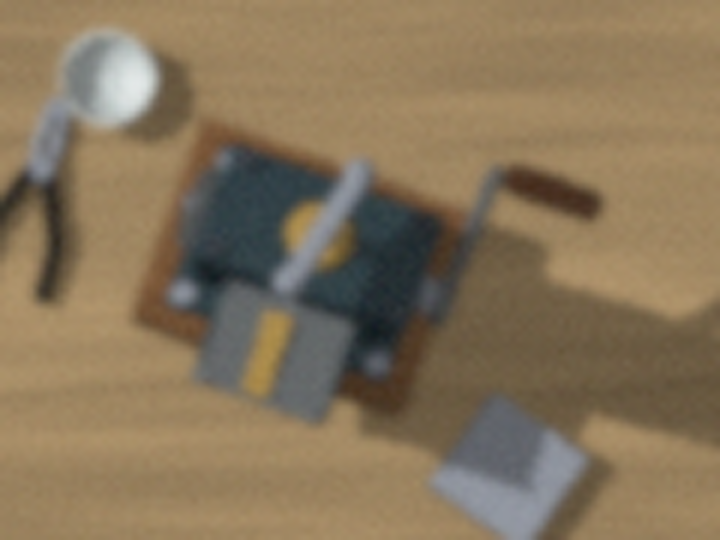

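The scene shows the mill mid-bench with the T-bar at about (row 157, col 210). The top crop shows the bar running from crop (285,285) to (358,170), which puts it at about -32° in the world, over the bush at about (320,235). The strip is on the feed table.

```bash
python3 - <<'E'
from h import *
a=imaging.get_image("top");b=imaging.get_image("scene")
print("bar mid top", at_z(a,140+228/6,230+321/6,287), "bush", at_z(a,140+235/6,230+318/6,242))
for e in((285,285),(358,170)): print(at_z(a,140+e[1]/6,230+e[0]/6,287))
print("scene mid", at_z(b,157,210,283))
print(tri(ray(a,178,283.5),ray(b,157,210)))
E
python3 -m jog '[[0.0158,0.0245,0.0062,0.108,0],[0.0158,0.0245,0.0062,0.108,0],[0.0158,0.0245,0.0062,0.108,0],[0.0158,0.0245,0.0062,0.108,0],[0.0158,0.0245,0.0062,0.108,0],[0.0158,0.0245,0.0062,0.108,0],[0.0158,0.0245,0.0062,0.108,0],[0.0158,0.0245,0.0062,0.108,0],[0.0158,0.0245,0.0062,0.108,0],[0.0158,0.0245,0.0062,0.108,0],[0.0158,0.0245,0.0062,0.108,0],[0.0158,0.0245,0.0062,0.108,0],[0.0158,0.0245,0.0062,0.108,0],[0.0158,0.0245,0.0062,0.108,0],[0.0158,0.0245,0.0062,0.108,0],[0.0158,0.0245,0.0062,0.108,0],[0.0158,0.0245,0.0062,0.108,0],[0.0158,0.0245,0.0062,0.108,0],[0,0,0,0,0]]'
```

```text
bar mid top [ 576.6743065 -100.6713794  287.       ] bush [ 577.33212531 -101.89055642  242.        ]
[542.93270549 -78.92386998 287.        ]
[ 611.13492463 -123.10228058  287.        ]
scene mid [581.76588205 -95.54787902 283.        ]
[ 577.19014963 -100.66686193  278.03747768]
t: 1.98
tool_pos: [551.9, -145.2, 339.9]
orientation: [[-0.721, 0.693, 0.005], [0.693, 0.721, 0.005], [-0.0, 0.007, -1.0]]
contact_force: [1.2, 1.5, 0.8]
width: 93.0
grasp_force: 0.0
```

```bash
python3 -m jog '[[0.0125,0.022,0.005,0.106,0],[0.0125,0.022,0.005,0.106,0],[0,0,0,0,0],[0,0,0,0,0],[0,0,0,0,0]]'
cat > w.py <<'E'
from h import *
import sys
im=imaging.get_image("wrist");cv2.imwrite(f"pics/{sys.argv[1]}.png",im["color"][:,:,::-1])
s=telemetry.sense();print(s["tool_pos"],np.degrees(np.arctan2(s["orientation"][1,0],s["orientation"][0,0])),s["joint_positions"])
print(np.round(im["world_from_camera"],3).tolist())
for d in imaging.cut_out(im,"t_bar")[:1]:
    ys,xs=np.nonzero(d["region"]);print(d["conf"],d["point"],len(ys))
    P=np.array([at_z(im,r,c,287)[:2] for r,c in zip(ys,xs)],np.float32);print(cv2.minAreaRect(P),P.mean(0))
E
python3 w.py w1
```

```text
t: 2.4
tool_pos: [573.3, -110.0, 347.9]
orientation: [[-0.842, 0.539, -0.001], [0.539, 0.842, -0.001], [0.0, -0.002, -1.0]]
contact_force: [0.3, -1.0, 0.6]
width: 92.9
grasp_force: 0.0
[ 573.18150016 -110.54212103  347.85517357] 147.33884608980776 [ 0.53966823  0.48146226 -0.64293215  1.40678845  0.29002279  1.34928308
  0.88848627]
[[0.538, -0.817, -0.206, 516.456], [0.843, 0.521, 0.133, -72.007], [-0.001, -0.245, 0.969, 505.527], [0.0, 0.0, 0.0, 1.0]]
0.94 [201.2, 276.3] 2643
((577.516845703125, -99.85990142822266), (18.829500198364258, 94.64588928222656), 56.9675178527832) [575.69446 -98.44216]
```

View pics/w1.png

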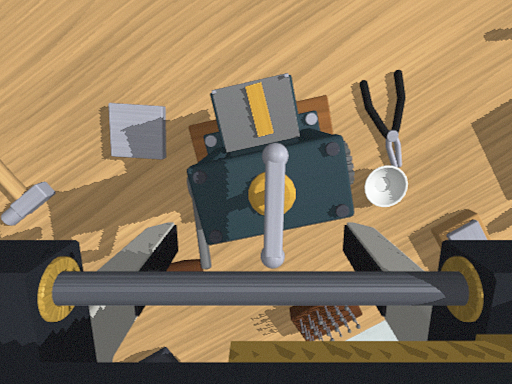

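The wrist view has the bar upright from about (275,155) to (273,258), centred between the fingers. Its centre is about (577.3, -100), which agrees with the top view.

```bash
python3 -m jog '[[0.004,0.0105,-0.01,-0.005,0],[0,0,-0.02,0,0],[0,0,-0.02,0,0],[0,0,-0.015,0,0],[0,0,-0.01,0,0],[0,0,-0.005,0,0],[0,0,0,0,0.3],[0,0,0,0,0.5],[0,0,0,0,0.5],[0,0,0,0,0.5],[0,0,0,0,0.5]]' 20
python3 w.py w2
```

```text
t: 3.42
tool_pos: [578.2, -98.2, 269.0]
orientation: [[-0.841, 0.541, 0.002], [0.541, 0.841, -0.0], [-0.001, 0.001, -1.0]]
contact_force: [0.3, 0.0, -0.1]
width: 64.5
grasp_force: 0.0
[578.04865134 -98.2110487  268.8779872 ] 147.23945231934314 [ 0.51282469  0.53879941 -0.62570477  1.54215675  0.33305883  1.16782393
  0.82222697]
[[0.54, -0.815, -0.208, 520.992], [0.841, 0.524, 0.133, -60.226], [0.001, -0.247, 0.969, 426.573], [0.0, 0.0, 0.0, 1.0]]
0.83 [231.5, 257.4] 4330
((576.8737182617188, -98.54801940917969), (17.31684684753418, 92.14431762695312), 56.64751434326172) [570.37585 -94.52093]
```

View pics/w2.png

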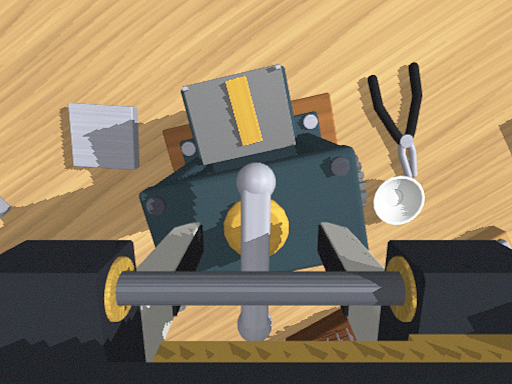

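The bar lies straight and central between the jaws (col 256, rows 180 to 328), within about 1 mm of the TCP. Closing now.

```bash
python3 -m jog '[[-0.0007,-0.0004,0,0,0.8],[0,0,0,0,1],[0,0,0,0,1],[0,0,0,0,1],[0,0,0,0,1],[0,0,0,0,1],[0,0,0,0,1]]' 60
cat > s.py <<'E'
from h import *
s=telemetry.sense();o=s["orientation"]
print("ang",np.arctan2(o[1,0],o[0,0]).round(4),"T",s["wrist_torque"].round(3),"F",s["contact_force"].round(1),"j7",s["joint_positions"].round(2),"w",round(s["width"],1),s["grasp_force"],s["tool_pos"].round(1),s["t"])
E
python3 s.py
```

```text
t: 4.1
tool_pos: [576.3, -99.9, 268.2]
orientation: [[-0.84, 0.542, -0.002], [0.542, 0.84, -0.002], [0.001, -0.003, -1.0]]
contact_force: [-3.3, -2.4, 1.6]
width: 13.3
grasp_force: 60.0
ang 2.5688 T [-0.54   0.379  0.012] F [-3.3 -2.4  1.6] j7 [ 0.51  0.54 -0.62  1.54  0.33  1.17  0.82] w 13.3 59.977076053619385 [576.3 -99.9 268.2] 4.1
```

```bash
python3 -m jog '[[-0.0008,-0.001,0,0,1],[0,0,-0.0001,-0.1,1],[0,0,-0.0001,-0.1,1],[0,0,-0.0001,-0.1,1],[0,0,-0.0001,-0.1,1],[0,0,0,0,1],[0,0,0,0,1]]'; python3 s.py
```

```text
t: 4.68
tool_pos: [577.1, -99.0, 267.8]
orientation: [[-0.566, 0.824, 0.002], [0.824, 0.566, 0.001], [-0.0, 0.002, -1.0]]
contact_force: [3.0, 1.4, -1.8]
width: 13.4
grasp_force: 60.0
ang 2.1729 T [ 0.011 -0.633 -0.066] F [ 3.   1.4 -1.8] j7 [ 0.46  0.52 -0.52  1.55  0.27  1.15  0.48] w 13.4 59.97403621673584 [577.1 -99.  267.8] 4.6833
```

```bash
python3 -m jog '[[0,0,-0.0001,-0.1,1],[0,0,-0.0001,-0.1,1],[0,0,-0.0001,-0.1,1],[0,0,-0.0001,-0.1,1],[0,0,-0.0001,-0.1,1],[0,0,-0.0001,-0.1,1],[0,0,-0.0001,-0.1,1],[0,0,0,0,1],[0,0,0,0,1]]'; python3 s.py
```

```text
t: 5.43
tool_pos: [579.5, -98.3, 267.2]
orientation: [[0.097, 0.995, 0.008], [0.995, -0.097, 0.002], [0.003, 0.007, -1.0]]
contact_force: [6.9, 0.3, -4.0]
width: 13.7
grasp_force: 60.0
ang 1.4735 T [ 0.184 -1.517  0.029] F [ 6.9  0.3 -4. ] j7 [ 0.35  0.5  -0.34  1.55  0.18  1.12 -0.13] w 13.7 59.97387886047363 [579.5 -98.3 267.2] 5.4333
```

```bash
python3 -m jog '[[0,0,-0.0001,-0.1,1],[0,0,-0.0001,-0.1,1],[0,0,0,0,1],[0,0,0,0,1]]'; python3 s.py
```

```text
t: 5.77
tool_pos: [580.3, -98.5, 267.1]
orientation: [[0.293, 0.956, 0.009], [0.956, -0.293, 0.002], [0.004, 0.008, -1.0]]
contact_force: [9.2, 1.8, -4.8]
width: 13.4
grasp_force: 60.0
ang 1.2735 T [ 0.082 -1.778 -0.029] F [ 9.2  1.8 -4.8] j7 [ 0.32  0.49 -0.29  1.55  0.15  1.11 -0.3 ] w 13.4 59.97364282608032 [580.3 -98.5 267.1] 5.7667
```

```bash
python3 -m jog '[[0.0015,-0.0012,-0.0005,0,1],[0.0015,-0.0012,-0.0005,0,1],[0,0,0,0,1],[0,0,0,0,1]]'; python3 s.py
```

```text
t: 6.1
tool_pos: [580.5, -98.7, 266.9]
orientation: [[0.292, 0.956, 0.003], [0.956, -0.292, 0.005], [0.005, 0.002, -1.0]]
contact_force: [2.3, 4.1, 2.8]
width: 13.3
grasp_force: 60.0
ang 1.2743 T [ 0.96  -0.402  0.011] F [2.3 4.1 2.8] j7 [ 0.32  0.5  -0.29  1.55  0.15  1.12 -0.3 ] w 13.3 59.9761301279068 [580.5 -98.7 266.9] 6.1
```

```bash
python3 -m jog '[[0,0,-0.0001,-0.1,1],[0,0,-0.0001,-0.1,1],[0,0,0,0,1],[0,0,0,0,1]]'; python3 s.py
```

```text
t: 6.43
tool_pos: [581.2, -98.9, 266.8]
orientation: [[0.477, 0.879, 0.005], [0.879, -0.477, 0.004], [0.006, 0.002, -1.0]]
contact_force: [3.6, 4.7, 1.6]
width: 13.7
grasp_force: 60.0
ang 1.074 T [ 0.848 -0.677 -0.015] F [3.6 4.7 1.6] j7 [ 0.29  0.49 -0.24  1.55  0.12  1.11 -0.48] w 13.7 59.974937438964844 [581.2 -98.9 266.8] 6.4333
```

```bash
python3 -m jog '[[0.0016,0.0017,-0.0001,-0.1,1],[0.0004,-0.0002,-0.0001,-0.1,1],[0,0,0,0,1],[0,0,0,0,1]]'; python3 s.py
```

```text
t: 6.77
tool_pos: [581.9, -99.4, 266.5]
orientation: [[0.642, 0.767, 0.002], [0.767, -0.642, 0.001], [0.002, 0.001, -1.0]]
contact_force: [1.1, 3.4, 4.9]
width: 13.6
grasp_force: 60.0
ang 0.8741 T [ 0.683 -0.242 -0.054] F [1.1 3.4 4.9] j7 [ 0.25  0.49 -0.19  1.54  0.1   1.12 -0.65] w 13.6 59.97631788253784 [581.9 -99.4 266.5] 6.7667
```

```bash
python3 -m jog '[[0.0003,-0.0002,-0.0001,-0.1,1],[0.0003,-0.0002,-0.0001,-0.1,1],[0,0,0,0,1],[0,0,0,0,1]]'; python3 s.py
```

```text
t: 7.1
tool_pos: [582.5, -99.9, 266.3]
orientation: [[0.781, 0.625, 0.002], [0.625, -0.781, 0.001], [0.002, 0.0, -1.0]]
contact_force: [1.7, 3.6, 5.7]
width: 13.5
grasp_force: 60.0
ang 0.6748 T [ 0.7   -0.172 -0.032] F [1.7 3.6 5.7] j7 [ 0.22  0.49 -0.14  1.54  0.07  1.11 -0.83] w 13.5 59.97641444206238 [582.5 -99.9 266.3] 7.1
```

```bash
python3 -m jog '[[0.0003,-0.0001,0.0003,-0.1,1],[0.0003,-0.0002,0,-0.1,1],[0,0,0,0,1],[0,0,0,0,1]]'; python3 s.py
```

```text
t: 7.43
tool_pos: [582.9, -100.6, 266.1]
orientation: [[0.889, 0.458, 0.001], [0.458, -0.889, 0.001], [0.002, -0.0, -1.0]]
contact_force: [2.2, 3.0, 4.2]
width: 13.6
grasp_force: 60.0
ang 0.4752 T [ 0.735 -0.307 -0.053] F [2.2 3.  4.2] j7 [ 0.19  0.49 -0.09  1.54  0.04  1.11 -1.  ] w 13.6 59.97635364532471 [ 582.9 -100.6  266.1] 7.4333
```

```bash
python3 -m jog '[[0.0002,-0.0003,0,-0.1,1],[0.0002,-0.0003,0,-0.1,1],[0,0,0,0,1],[0,0,0,0,1]]'; python3 s.py
```

```text
t: 7.77
tool_pos: [583.2, -101.3, 265.9]
orientation: [[0.962, 0.272, 0.001], [0.272, -0.962, 0.001], [0.001, -0.001, -1.0]]
contact_force: [1.5, 3.6, 4.8]
width: 13.6
grasp_force: 60.0
ang 0.2751 T [ 0.812 -0.264  0.018] F [1.5 3.6 4.8] j7 [ 0.16  0.49 -0.03  1.54  0.02  1.11 -1.18] w 13.6 59.97636258602142 [ 583.2 -101.3  265.9] 7.7667
```

```bash
python3 -m jog '[[0.0002,-0.0003,0,-0.1,1],[0,-0.0002,-0.0001,-0.05,1],[0,0,0,0,1],[0,0,0,0,1]]'; python3 s.py; python3 -m jog '[[0,0,0,0,1]]'|tail -1; python3 s.py
```

```text
t: 8.1
tool_pos: [583.2, -101.9, 265.8]
orientation: [[0.992, 0.124, 0.001], [0.124, -0.992, 0.001], [0.001, -0.001, -1.0]]
contact_force: [1.9, 3.9, 4.8]
width: 13.3
grasp_force: 60.0
ang 0.1241 T [ 0.896 -0.273 -0.007] F [1.9 3.9 4.8] j7 [ 0.13  0.49  0.    1.54 -0.    1.11 -1.31] w 13.3 59.976439476013184 [ 583.2 -101.9  265.8] 8.1
grasp_force: 60.0
ang 0.1234 T [ 0.89  -0.323 -0.006] F [1.4 4.2 4.2] j7 [ 0.13  0.49  0.    1.54 -0.    1.11 -1.31] w 13.5 59.97716009616852 [ 583.3 -101.9  265.8] 8.1833
```

```bash
python3 -m jog '[[0.0001,-0.0004,-0.0001,-0.1,1],[0,-0.0002,0,-0.05,1],[0,0,0,0,1],[0,0,0,0,1]]' >/dev/null; python3 s.py
```

```text
ang -0.0253 T [ 0.941 -0.253  0.242] F [2.  3.4 5.9] j7 [ 0.11  0.49  0.04  1.54 -0.02  1.11 -1.44] w 13.8 60.07020592689514 [ 583.3 -102.4  265.7] 8.5167
```

```bash
python3 -m jog '[[0,-0.0004,-0.0001,-0.1,1],[0,-0.0002,-0.0001,-0.05,1],[0,0,0,0,1],[0,0,0,0,1]]' >/dev/null; python3 s.py
```

```text
ang -0.1738 T [ 0.927 -0.293  0.53 ] F [1.  2.6 5.7] j7 [ 0.09  0.49  0.08  1.54 -0.04  1.11 -1.57] w 13.6 60.342031717300415 [ 583.2 -103.   265.5] 8.85
```

```bash
python3 -m jog '[[0,0,0,0,1],[0,0,0,0,1]]' >/dev/null; python3 s.py; python3 -m jog '[[0,0.0003,0.0001,0.1,1],[0,0.0003,0.0001,0.1,1],[0,0.0003,0.0001,0.1,1],[0,0.0003,0.0001,0.1,1],[0,0.0003,0.0001,0.1,1],[0,0.0003,0.0001,0.1,1],[0,0.0003,0.0001,0.1,1],[0,0.0003,0.0001,0.1,1],[-0.0002,0.0003,0.0001,0.1,1],[-0.0004,0.0003,0.0001,0.1,1],[-0.0004,0.0002,0.0001,0.1,1],[-0.0004,0.0002,0.0001,0.1,1],[-0.0004,0.0002,0.0001,0.1,1],[-0.0004,0.0002,0.0001,0.1,1],[-0.0004,0.0002,0.0001,0.1,1],[-0.0004,0.0001,0.0001,0.1,1],[-0.0004,0.0001,0.0001,0.1,1],[-0.0004,0.0001,0.0001,0.1,1],[0,0,0,0,1],[0,0,0,0,1]]' >/dev/null; python3 s.py
```

```text
ang -0.1737 T [ 0.911 -0.272  0.565] F [1.4 3.  5. ] j7 [ 0.09  0.49  0.08  1.54 -0.04  1.11 -1.57] w 13.0 60.3419029712677 [ 583.3 -103.   265.5] 9.0167
ang 1.6242 T [ 0.863 -0.179  0.013] F [0.7 4.5 5. ] j7 [ 0.37  0.5  -0.38  1.54  0.2   1.13  0.  ] w 13.7 59.98450577259064 [579.2 -98.5 267.2] 10.6833
```

```bash
python3 -m jog '[[0,0,0,0,1],[0,0,0,0,1],[0,0,0,0,0.7],[0,0,0,0,0.4],[0,0,0,0,0.3],[0,0,0,0,0.3],[0,0,0,0,0.3],[0,0,0,0,0.3],[0,0,0.005,0,0.3],[0,0,0.015,0,0.3],[0,0,0.02,0,0.3],[0,0,0.02,0,0.3],[0,0,0.02,0,0.3],[0,0,0,0,0.3],[0,0,0,0,0.3],[0,0,0,0,0.3]]'; python3 w.py w3
```

```text
t: 12.02
tool_pos: [578.8, -99.4, 346.3]
orientation: [[-0.049, 0.999, -0.001], [0.999, 0.049, -0.0], [-0.0, -0.001, -1.0]]
contact_force: [0.2, 0.8, 0.2]
width: 65.1
grasp_force: 0.0
[578.64716948 -99.40370576 345.83607251] 92.81469421436609 [ 0.37153254  0.45138608 -0.38792126  1.40437483  0.17113487  1.32149108
  0.02526765]
[[0.999, -0.049, -0.011, 575.631], [0.05, 0.968, 0.245, -30.467], [-0.001, -0.245, 0.969, 503.912], [0.0, 0.0, 0.0, 1.0]]
0.74 [205.5, 261.9] 2524
((580.2474365234375, -98.38368225097656), (17.954795837402344, 92.8788833618164), 2.943878412246704) [579.63275 -96.36468]
```

View pics/w3.png

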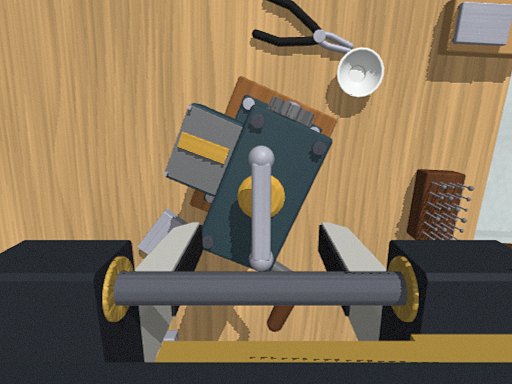

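The bar is upright at (261,157)–(261,260), which is about 93° in the world and roughly 89° open from where the rolls met. It is free of the jaws and the strip is still in place.

```bash
python3 -c "from plant import job_done; print(job_done())"
```

```text
the job is handed in; nothing more can be done
None
```

The mill is set and the job handed in: I turned the screw clockwise until the rolls met and it came up firm (about 0.5 N m), then backed it off about 89° and let go. The brass strip was still on the feed table in the last picture; the hand-in returned no verdict.

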